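Exchange the laps of two lapping heads

ROBOT

A 7-joint arm with a two-finger parallel gripper is mounted at the origin on a cart in front of the work surface, level with it; the furniture and walls round the work are solid. World frame = base frame: x ahead of the robot, y to its left, z up, the work surface at z = 0. Lengths are in m, angles in rad, forces in N, time in s.
With the tool pointing down it reaches from about 0.35 to 0.9 m from the base axis. Payload 8.1 kg.
Tool frame: the origin (TCP) lies on the front face of the gripper's body, between the roots of the fingers; the fingertips stand 66 mm ahead of it and the grasp point (between the pads) lies 47 mm ahead of it (arm.finger_overhang is the distance from the TCP to the fingertips, in m); z points along the fingers, y is the line along which they close (so a half turn about z gives the same grasp; the last joint's range is limited). The gripper opens to 92 mm and grips with 3 to 60 N. Pads are 19 mm wide; open, the fingers measure 130 mm over their backs; the gripper's body (75 mm by 190 mm) begins 47 mm behind the grasp point.
Start: joints at [1.177, 0.434, 0.025, 1.573, -0.012, 1.134, -0.075], TCP at [0.179, -0.599, 0.292] pointing down, gripper open.
Joint ranges: [-2.62, 2.62], [-0.44, 2.09], [-1.27, 1.32], [0.08, 2.57], [-1.32, 4.46], [0.12, 2], [-2.74, 2.74]. Speed limits (rad/s): [2.22, 2.22, 3.01, 3.01, 3.14, 3.14, 3.14].

INTERFACE

Orientations are given as a rotation vector (axis times angle).
In Python, from cell import readout, cams, workorder, spotter, arm gives the robot as it stands.
- The arm moves only by the tool advance, called after "Call:" in YAML: its name, and indented under it one key for each argument. Schema: {"type":"object","properties":{"offsets":{"type":"array","items":{"type":"array","items":{"type":"number"},"minItems":5,"maxItems":5},"minItems":1,"maxItems":10},"grip_n":{"type":"number"},"only":{"type":"string"},"quiet":{"type":"boolean"},"lines":{"type":"string"}},"required":["offsets"],"additionalProperties":false}. offsets is a list of rows, 1 to 10 of them, each of 5 numbers: dx, dy, dz in a scale on which 1.0 is 1 m, then a turn about the tool's z in fractions of the full range, 1 being 2 rad, then the opening from 0.0 (shut) to 1.0 (fully open); each row shifts and turns the commanded pose from where the row before left it, along the tool's axes as they then stand; what a row does not reach is not made up. A row lasts 1/10 s, in which the tool goes at most 0.05 m and 0.15 rad, less where a joint would pass 70% of its speed; a pose out of reach is approached as far as the arm can. The fingers move at their own pace and stop on an object; grip_n is the grip in N (left out, the last holds). Time passes only in rows, so rows that do not move let the fingers close. The tool returns the time, the measured TCP pose, the force, the opening and the grip force at its end. only (a regular expression) keeps the lines of the reply that match it, lines (a string "A,B") keeps lines A to B, and quiet returns only ok. Shift and turn numbers lie between -1 and 1, and a call with a number outside is refused. Input that does not fit is refused with a message, and nothing moves.
- readout.observe(): the state, without advancing time (a new reading comes with each control period).
- cams.get_image(name): name is "scene" or "top"; returns a dict with "image" (384x512x3 uint8, blue, green, red), "fx", "fy", "cx", "cy" (pixels), "distortion" ([k1, k2, p1, p2, k3] as OpenCV has them; the pictures are not rectified), "cam_to_world" (4x4, takes a point from camera to world coordinates). Camera axes: x right, y down, z forward; pixel columns grow to the right and rows downward; lengths in m; the calibration is good to about 2 mm. A picture is of the moment at which its call begins. There is no depth.
- workorder.sign_off(): hands the job in; it is judged then, once.
Trained networks look in a picture, given as the dict that the camera call returned (one of the last four; its "shot" number tells which), for a name from the list of things; names that differ only in an ending like _2 or _b are one class to them, and where a whole thing is asked for, a point or a joint stands for the part that bears it (a point fixed in the world has none). Each returns a list of dicts, best first, with "score" (0 to 1); they miss things now and then, are a little off and sometimes report something else, mostly with a low value. They report only what shows in the picture. A call takes as long as a camera call. They do not tell look-alikes from the thing itself.
- spotter.boxes_of(picture, name): "centre" ([x, y, z] in m, in the coordinates of the camera as it stood for that picture, good to about 4 mm: the middle of the surface that is visible of it).
The state is a dict: "clock": time; "joints": joint angles; "dq": joint speeds; "joint_efforts": joint torques, N m; "position": TCP position; "ee_rot": TCP orientation; "force": force on the tool from outside, world axes, zero at the start; "ft_torque": the same for the moment, N m; "width": opening from 0.0 (shut) to 1.0 (fully open); "gripper_force": force on a finger pad.
Only numpy, scipy, OpenCV 4.12 (cv2) and the standard library are available. Lean on these libraries where they do the work, as an engineer would, in place of code of your own. Each camera call takes 0.05 s, during which the arm holds its last target. There are 200 camera calls.

TASK

The laps are on the wrong machines: the thick felt lap belongs on the dry head with the hand rest, and the thin diamond lap on the wet head with the splash bowl. Take the brass caps off, exchange the two laps, parking one of them flat in the white tray on the way because no lap may be laid on the gritty worktop, and push a cap back on over each lap. Each machine has a small dish for its cap meanwhile.

Things in the scene. Friction and masses are not known exactly. Their poses are not given: they have to be found in the camera images.
- wet_head: Fixed grey lapping machine, 171 x 171 mm, with a white splash bowl (124 mm wide, rim z 75 mm). Origin: spindle axis at bench level, z up, -x to its front. Platen top (lap seat) z 60 mm. Spindle pin 11 mm thick to z 112, then a cone, tip 4 mm wide at z 123. Cap dish on the front left corner: centre x -75, y 75, inside 50 wide, floor z 47, rim 6 high. Starts with felt lap and cap.
- dry_head: Fixed grey lapping machine without a bowl: housing, platen, spindle, cap dish and origin exactly as the wet head's. A steel hand-rest bar stands on its -y side (y -58, x -45 to 45 mm, top at z 79 mm). Starts with the diamond lap and a cap.
- white_tray: White open tray, fixed, 141 x 151 mm, rim 28 mm high, flat floor 3 mm above its origin, 116 (x) x 126 (y) mm; empty. Origin at the centre of its underside, z up. Room to mind (world, mm): the polisher's mesh flap from x 520 on, y 10 to 330, z 40 to 320; a lamp shade from x 620 on, y -230 to -40, z 330 to 480.
- felt_lap: Felt polishing lap: pale thick round felt pad, 96 mm across, 14 mm thick, with an aluminium hub 36 mm across in its middle, top 40 mm above the underside; a 16 mm hole runs through all. Origin at the centre of the underside, z up along the axis. 0.22 kg. Grip it by the hub, which stands 26 mm above the felt.
- diamond_lap: Diamond grinding lap: thin dark steel disc, 88 mm across, 6 mm thick, with a ring of 8 black dots and an aluminium hub 36 mm across in its middle, top 40 mm above the underside; a 16 mm hole runs through all. Origin at the centre of the underside, z up along the axis. 0.26 kg. Grip it by the hub, which stands 34 mm above the disc.
- cap_1: Knurled brass cap, 33 mm across, 36 mm tall, blind hole from below 17 mm wide, 26 mm deep. Origin at the centre of its underside, z up. 0.12 kg. Pulls straight off upwards, no turning; pushed on, it slips loosely over the spindle and rests on the lap's hub, underside at z 100 mm of the head. Starts on the wet head; either cap fits either head.
- cap_2: The second brass cap, same as cap_1; starts on the dry head.
Not all that is in view belongs to the job. Leave any green look-alike of the cap_2 alone.

How it is judged:
By the outcome, as a careful person would: the job done as asked, in the order asked, and still so for the second after the job is handed in, with the robot touching nothing.
It also fails if it takes over 128 s, if anything falls off the work surface, if the arm or the gripper's body presses on something with over 40 N, if the wrist force passes 120 N, or if a joint passes its speed limit or range.

## Working session

There is one attempt and no reset: what is moved stays moved. The work goes in short steps, Python scripts to look and compute and a tool call to move; the robot and the scene stay as the last step left them, time stands still between calls to the robot, and variables do not carry over. Pictures are saved under pics/ and viewed, at most 14 in all, crops included, and the job is handed in when it is done.

```bash
ls; mkdir -p pics; cat > h.py <<'E'
from cell import readout, cams, workorder, spotter, arm
import numpy as np, cv2
def snap(n,f=None):
    p=cams.get_image(n)
    if f: cv2.imwrite('pics/'+f,p['image'])
    return p
def w(p,c): 
    return (np.array(p['cam_to_world'])@np.r_[c,1])[:3]
def proj(p,X):
    T=np.linalg.inv(np.array(p['cam_to_world'])); X=np.atleast_2d(X)
    K=np.array([[p['fx'],0,p['cx']],[0,p['fy'],p['cy']],[0,0,1.]])
    return cv2.projectPoints(np.float64(X),cv2.Rodrigues(T[:3,:3])[0],T[:3,3],K,np.array(p['distortion'],float))[0][:,0]
def ray(p,uv,z):
    K=np.array([[p['fx'],0,p['cx']],[0,p['fy'],p['cy']],[0,0,1.]])
    n=cv2.undistortPoints(np.float64([[uv]]),K,np.array(p['distortion'],float))[0,0]
    T=np.array(p['cam_to_world']); d=T[:3,:3]@np.r_[n,1]; o=T[:3,3]
    return o+d*(z-o[2])/d[2]
E
python3 - <<'E'
from h import *
for n in('scene','top'):
    p=snap(n,n+'0.png'); print(n,np.round(p['cam_to_world'],3).tolist(),p['fx'])
    for o in('wet_head','dry_head','white_tray','felt_lap','diamond_lap','cap_1'):
        for r in spotter.boxes_of(p,o)[:4]:
            X=w(p,r['centre']); print(o,round(r['score'],2),X.round(3),proj(p,X)[0].round(0))
s=readout.observe(); print(s)
E
```

```text
pics
scene [[0.544, -0.507, 0.669, -0.117], [-0.839, -0.334, 0.429, -0.473], [0.006, -0.795, -0.607, 0.631], [0.0, 0.0, 0.0, 1.0]] 350.70383897751736
wet_head 0.56 [ 0.477 -0.386  0.043] [366. 255.]
dry_head 0.82 [ 0.465 -0.155  0.046] [275. 220.]
white_tray 0.77 [0.429 0.262 0.012] [149. 184.]
felt_lap 0.7 [ 0.526 -0.4    0.069] [381. 236.]
diamond_lap 0.58 [ 0.511 -0.162  0.069] [287. 204.]
cap_1 0.75 [0.419 0.043 0.031] [203. 206.]
cap_1 0.67 [ 0.52  -0.157  0.13 ] [288. 182.]
cap_1 0.58 [ 0.532 -0.393  0.131] [385. 213.]
top [[0.022, -0.994, 0.107, 0.345], [-1.0, -0.02, 0.019, -0.115], [-0.016, -0.107, -0.994, 1.559], [0.0, 0.0, 0.0, 1.0]] 473.41012387184463
wet_head 0.9 [ 0.501 -0.359  0.048] [337. 194.]
dry_head 0.91 [ 0.491 -0.128  0.046] [265. 195.]
white_tray 0.86 [0.422 0.248 0.009] [150. 215.]
felt_lap 0.79 [ 0.538 -0.394  0.072] [350. 181.]
diamond_lap 0.86 [ 0.521 -0.157  0.062] [274. 185.]
cap_1 0.38 [0.416 0.25  0.012] [149. 217.]
{'clock': 0.7, 'joints': array([ 1.17739522,  0.43445411,  0.02496609,  1.57321345, -0.01165077,
        1.13399427, -0.07508055]), 'dq': array([ 0.00095222, -0.00018705,  0.0003595 , -0.00020598, -0.00070932,
        0.00063995, -0.00020024]), 'joint_efforts': array([-6.85599025e-04, -6.67501616e+01,  9.82964337e-01, -3.14764166e+01,
       -6.08461839e-02,  3.24357720e-02, -2.26212308e-05]), 'position': array([ 0.17920653, -0.59876004,  0.29226474]), 'ee_rot': array([3.10839296e+00, 4.55084881e-01, 1.01814916e-04]), 'force': array([-0.61124996,  0.29910187,  0.05604899]), 'ft_torque': array([0.02018406, 0.01629308, 0.02789038]), 'gripper_force': 0.0, 'width': 0.9988031121457062}
```

```bash
python3 - <<'E'
import cv2
a=cv2.imread('pics/scene0.png');cv2.imwrite('pics/s0.png',cv2.resize(a,(800,600),interpolation=2))
a=cv2.imread('pics/top0.png')[110:300,110:390];cv2.imwrite('pics/t0.png',cv2.resize(a,(800,543),interpolation=2))
E
```

```text
(no output)
```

View pics/s0.png

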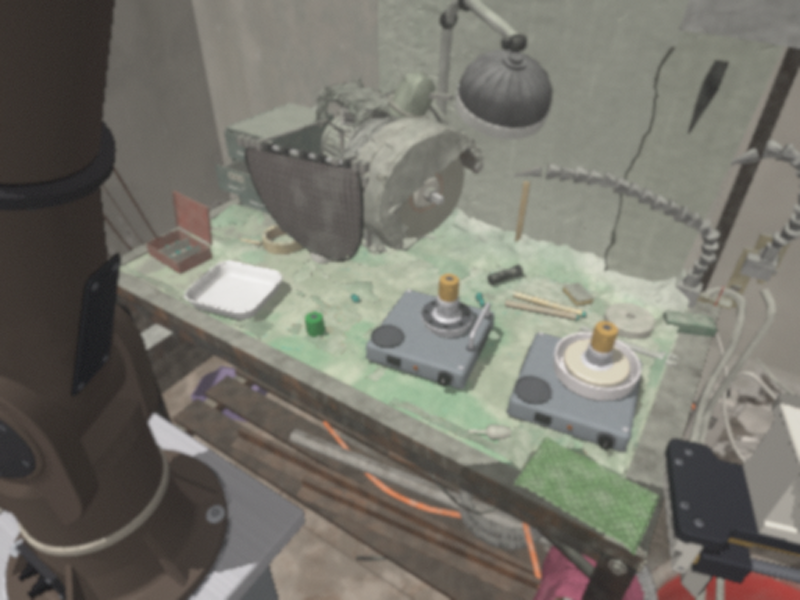

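View pics/t0.png

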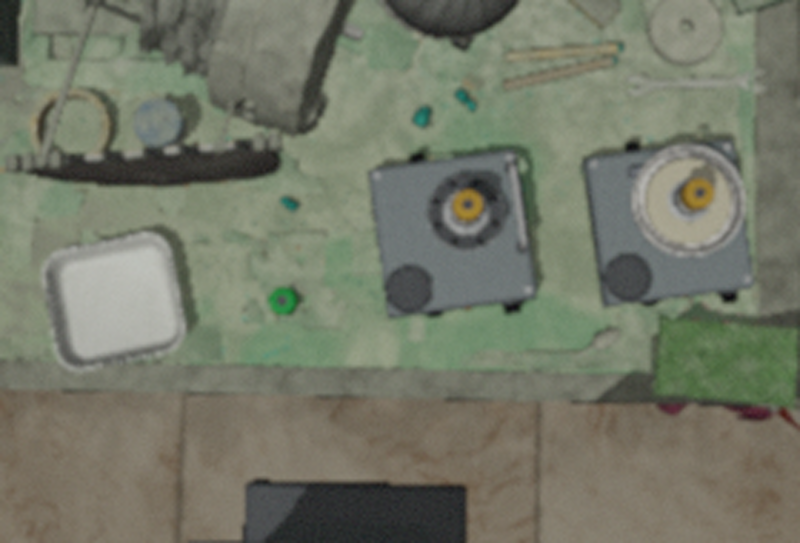

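Top crop: brass caps sit at crop (468,205) on the dry head with the dark dotted diamond lap and bar, and (698,193) on the wet head with the bowl and felt; the green look-alike at (284,300) stands free and is to be left. The empty tray is at (115,300), and the dark cap dishes are at (409,288) and (627,277). The scene view agrees: caps at (449,288) and (603,337), green one at (315,323).

```bash
cat >> h.py <<'E'
from scipy.optimize import least_squares
def blob(p,lo,hi,box,mn=15):
    h=cv2.cvtColor(p['image'],cv2.COLOR_BGR2HSV); m=cv2.inRange(h,np.array(lo),np.array(hi))
    x0,y0,x1,y1=box; k=np.zeros_like(m); k[y0:y1,x0:x1]=m[y0:y1,x0:x1]
    n,l,s,c=cv2.connectedComponentsWithStats(k)
    return [(c[i].round(1).tolist(),s[i].tolist()) for i in range(1,n) if s[i,4]>=mn]
E
python3 - <<'E'
from h import *
ps={n:snap(n) for n in('scene','top')}
for n,p in ps.items():
    print(n,'brass',blob(p,(10,110,80),(28,255,255),(110,100,460,300)))
t=ps['top']; g=t['image']
# dishes: dark discs
for nm,b in(('dry',(235,195,275,225)),('wet',(312,192,352,222))):
    print(nm,blob(t,(0,0,0),(180,255,75),b,40), 'dish z.047')
    for c,s in blob(t,(0,0,0),(180,255,75),b,40): print(ray(t,c,.047).round(4))
print('tray',blob(t,(0,0,150),(180,50,255),(115,180,185,250),200),[ray(t,c,.003).round(4) for c,s in blob(t,(0,0,150),(180,50,255),(115,180,185,250),200)])
print('bowl',blob(t,(0,0,150),(180,60,255),(320,150,380,210),50))
# housings gray-blue
hs=cv2.cvtColor(g,cv2.COLOR_BGR2HSV); print('hous hsv',hs[185,250],hs[215,280],hs[180,326], hs[205,253],hs[210,290])
E
```

```text
scene brass [([286.0, 183.3], [282, 177, 11, 14, 92]), ([385.8, 215.4], [380, 206, 15, 18, 154]), ([209.6, 272.7], [207, 269, 6, 9, 22])]
top brass [([353.6, 177.4], [348, 172, 12, 11, 85]), ([273.5, 181.1], [269, 176, 10, 11, 82])]
dry [([252.9, 210.5], [245, 203, 16, 16, 113])] dish z.047
[ 0.4412 -0.0908  0.047 ]
wet [([329.1, 206.6], [320, 199, 18, 16, 157])] dish z.047
[ 0.4588 -0.3338  0.047 ]
tray [([151.4, 213.0], [128, 191, 47, 44, 1444])] [array([0.4287, 0.2448, 0.003 ])]
bowl [([348.0, 181.5], [332, 165, 35, 32, 577])]
hous hsv [ 95  13 117] [ 86  20 104] [ 90  13 116] [105   7  75] [ 97  19 118]
```

```bash
cat >> h.py <<'E'
def cyl(x,y,z0,z1,r):
    a=np.linspace(0,2*np.pi,40); return np.array([[x+r*np.cos(t),y+r*np.sin(t),z] for z in(z0,z1) for t in a])
def hullc(p,X):
    h=cv2.convexHull(np.float32(proj(p,X)*16)).astype(np.float32); m=cv2.moments(h); return np.array([m['m10'],m['m01']])/m['m00']/16
def locate(obs,z0,z1,r,g):   # obs: list of (picture, silhouette centroid px)
    f=lambda v:np.concatenate([hullc(p,cyl(v[0],v[1],z0,z1,r))-c for p,c in obs])
    s=least_squares(f,g,diff_step=1e-3); return s.x,s.fun
E
python3 - <<'E'
from h import *
ps={n:snap(n) for n in('scene','top')}; t,s=ps['top'],ps['scene']
B=lambda p,b:blob(p,(10,90,70),(30,255,255),b,60)
C={}
for nm,g,bt,bs in(('dry',(.52,-.157),(255,165,290,200),(275,165,300,200)),('wet',(.53,-.393),(340,160,370,195),(372,195,400,235))):
    ct,cs=B(t,bt)[0],B(s,bs)[0]
    print(nm,ct,cs)
    for o in([(t,ct[0])],[(s,cs[0])],[(t,ct[0]),(s,cs[0])]):
        x,f=locate(o,.100,.136,.0165,g); print(x.round(4),f.round(1))
    C[nm]=x
D={'dry':(.4412,-.0908),'wet':(.4588,-.3338)}
for k in C:
    d=np.array(D[k])-C[k]; print(k,'dist',np.hypot(*d),'yaw',np.degrees(np.arctan2(d[1],d[0]))-135)
# housing outline from top by saturation/hue
for nm,b,seed in(('dry',(225,150,310,235),(250,185)),('wet',(300,145,385,230),(326,190))):
    im=cv2.bilateralFilter(t['image'],5,30,5); h=cv2.cvtColor(im,cv2.COLOR_BGR2HSV)
    cv2.imwrite('pics/m_%s.png'%nm,cv2.resize(t['image'][b[1]:b[3],b[0]:b[2]],None,fx=6,fy=6,interpolation=2))
im=np.hstack([cv2.imread('pics/m_dry.png'),cv2.imread('pics/m_wet.png')]);cv2.imwrite('pics/m2.png',cv2.resize(im,(800,400)))
E
```

```text
dry ([273.6, 181.1], [269, 176, 10, 11, 87]) ([286.7, 183.8], [281, 176, 12, 16, 153])
[ 0.528  -0.1534] [-0. -0.]
[ 0.5266 -0.1501] [-0. -0.]
[ 0.5271 -0.1514] [-0.6  0.3  0.6  0.1]
wet ([353.7, 177.2], [348, 172, 12, 11, 96]) ([386.1, 215.2], [379, 206, 16, 19, 216])
[ 0.545 -0.398] [-0.  0.]
[ 0.5438 -0.3955] [-0.  0.]
[ 0.5444 -0.3963] [-0.5  0.2  0.4 -0. ]
dry dist 0.10513688536572913 yaw 9.769807687694879
wet dist 0.105972524108214 yaw 8.861301185155355
```

View pics/m2.png

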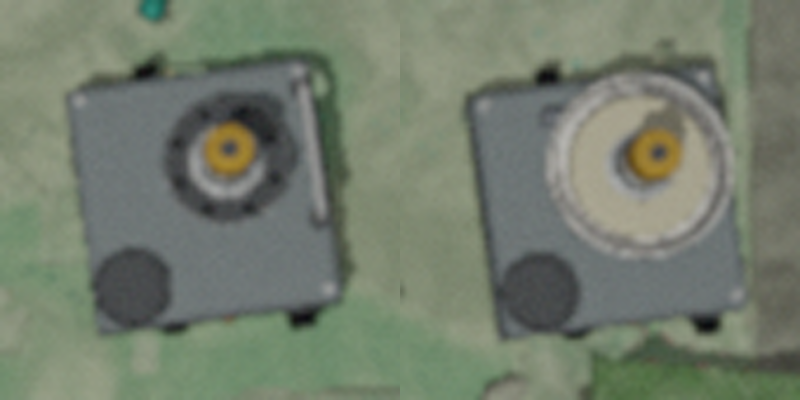

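Careful with the scale: turns go in shares of 2 rad. That gives: 0.1455 rad / 2 = 0.0728.

Call:
advance:
  offsets:
    - [0,0,0,0.0728,1]
    - [0,0,0,0.0728,1]
    - [0.04,-0.0225,0,0,0.7]
    - [0.04,-0.0225,0,0,0.7]
    - [0.04,-0.0225,0,0,0.7]
    - [0.04,-0.0225,0,0,0.7]
    - [0.04,-0.0225,0,0,0.7]
    - [0.04,-0.0225,0,0,0.7]
    - [0.04,-0.0225,0,0,0.7]
    - [0.04,-0.0225,0,0,0.7]
  grip_n: 40

```text
clock: 1.9
position: [0.5007, -0.4178, 0.2924]
ee_rot: [3.141, -0.0, 0.0]
force: [0.1, -1.0, -0.0]
width: 0.701
gripper_force: 0.0
```

Call:
advance:
  offsets:
    - [0.0435,-0.0215,0.015,0,0.7]
    - [0,0,0.045,0,0.7]
    - [0,0,0.04,0,0.7]
    - [0,0,0.0155,0,0.7]
    - [0,0,0,0,0.7]
    - [0,0,0,0,0.3]
    - [0,0,0,0,0.3]
    - [0,0,0,0,0.3]
    - [0,0,0,0,0.3]
  grip_n: 40

```text
clock: 2.8
position: [0.5424, -0.3982, 0.1784]
ee_rot: [3.14, -0.001, 0.003]
force: [-1.1, -0.0, -0.5]
width: 0.4
gripper_force: 0.0
```

```bash
python3 - <<'E'
from h import *
s=readout.observe(); print(s['position'],s['width'],s['gripper_force'],s['force'])
E
```

```text
[ 0.54244385 -0.3981594   0.17838936] 0.3998008766800177 0.0 [-1.05377248 -0.0287893  -0.52311427]
```

Call:
advance:
  offsets:
    - [0,0,0,0,0]
    - [0,0,0,0,0]
    - [0,0,0,0,0]
    - [0,0,0,0,0]
  grip_n: 40

```text
clock: 3.2
position: [0.5424, -0.3979, 0.1779]
ee_rot: [3.141, -0.0, 0.002]
force: [-0.7, 0.9, 6.5]
width: 0.339
gripper_force: 40.0
```

Call:
advance:
  offsets:
    - [0,0,-0.025,0,0]
    - [0,0,-0.025,0,0]
    - [-0.028,-0.0213,0,0,0]
    - [-0.028,-0.0213,0,0,0]
    - [-0.028,-0.0213,0,0,0]
    - [0,0,0.04,0,0]
    - [0,0,0.04,0,0]
    - [0,0,0.01,0,0]
    - [0,0,0,0,0]
    - [0,0,0,0,0]

```text
clock: 4.2
position: [0.4589, -0.3343, 0.1381]
ee_rot: [3.141, -0.001, 0.002]
force: [0.2, 0.8, 0.1]
width: 0.338
gripper_force: 40.0
```

```bash
python3 - <<'E'
from h import *
p=snap('top'); x=blob(p,(10,90,70),(30,255,255),(300,150,380,235),20); print(x)
p=snap('scene','a1.png'); print(spotter.boxes_of(p,'cap_1')[:3])
cv2.imwrite('pics/a1c.png',cv2.resize(p['image'][140:300,300:460],(600,600),interpolation=2))
E
```

```text
[]
[{'centre': [-0.1503, 0.0329, 0.9428], 'score': 0.73}, {'centre': [0.1835, 0.093, 0.7632], 'score': 0.61}, {'centre': [0.0786, -0.0258, 0.8658], 'score': 0.59}]
```

View pics/a1c.png

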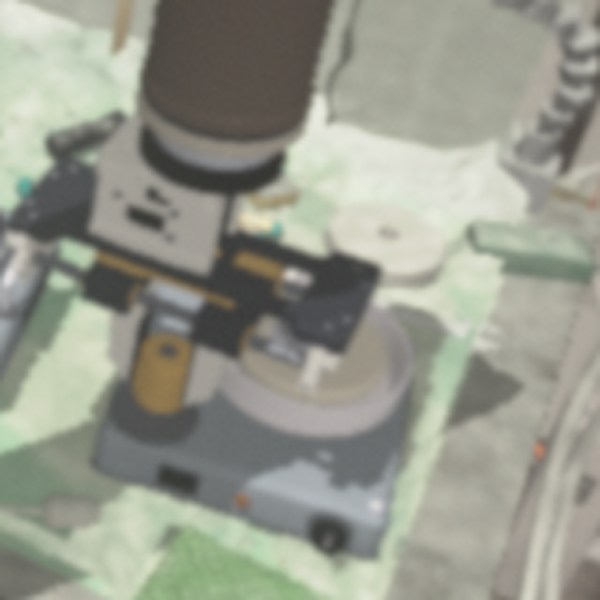

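The crop shows the brass cap held at (160,370), just above its dark dish. The gripper body is clear of the bowl and spindle.

Call:
advance:
  offsets:
    - [0,0,0.012,0,0]
    - [0,0,0,0,0]
    - [0,0,0,0,0.5]
    - [0,0,0,0,0.5]
    - [0,0,0,0,0.5]
    - [0,0,-0.03,0,0.5]
    - [0,0,-0.04,0,0.7]
    - [0,0,-0.04,0,0.7]

```text
clock: 5.15
position: [0.4576, -0.3335, 0.2359]
ee_rot: [-3.141, 0.0, 0.002]
force: [1.0, -0.9, 0.3]
width: 0.626
gripper_force: 0.0
```

```bash
python3 - <<'E'
from h import *
print(readout.observe()['position'])
E
```

```text
[ 0.45763325 -0.33348429  0.23590336]
```

Call:
advance:
  offsets:
    - [0.0174,-0.0455,0,0,0.7]
    - [0.0174,-0.0455,0,0,0.7]
    - [0.0174,-0.0455,0,0,0.7]
    - [0.0174,-0.0455,0,0,0.7]
    - [0,0,0.03,0,0.7]
    - [0,0,0,0,0.7]

```text
clock: 5.75
position: [0.5263, -0.1498, 0.2024]
ee_rot: [-3.14, -0.005, 0.008]
force: [-0.3, -1.4, -0.4]
width: 0.703
gripper_force: 0.0
```

```bash
python3 - <<'E'
from h import *
p=[]
for i in range(4):
    t=snap('scene'); p.append(readout.observe()['position'])
print(np.round(p,4))
t=snap('top'); im=t['image']
print(blob(t,(10,90,70),(30,255,255),(300,150,380,235),20))
print([ (ray(t,c,.083).round(4)) for c,s in blob(t,(10,90,70),(30,255,255),(300,150,380,235),20)])
s=snap('scene'); print(blob(s,(10,90,70),(30,255,255),(320,180,400,270),40))
cv2.imwrite('pics/b1.png',np.hstack([cv2.resize(im[150:230,305:385],(400,400),interpolation=2),cv2.resize(s['image'][180:280,320:420],(400,400),interpolation=2)]))
E
```

```text
[[ 0.5264 -0.1517  0.2038]
 [ 0.5269 -0.1528  0.2049]
 [ 0.5274 -0.1533  0.2055]
 [ 0.5276 -0.1535  0.2058]]
[([330.8, 205.9], [326, 201, 11, 11, 98])]
[array([ 0.4584, -0.3339,  0.083 ])]
[([341.9, 244.3], [335, 235, 16, 19, 219])]
```

View pics/b1.png

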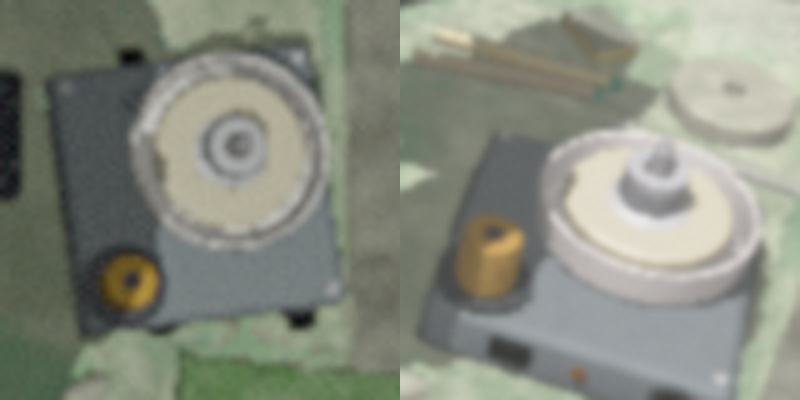

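Left (top): cap_1 stands in its dish at (130,282). The bare pin tip is at (238,146), in the felt lap's hub. Right (scene): cap at (490,260), pin tip at (662,150).

Call:
advance:
  offsets:
    - [0,-0.002,0.025,0,0.7]
    - [0,0,0.004,0,0.3]
    - [0,0,0,0,0.1]
    - [0,0,0,0,0]
    - [0,0,0,0,0]
    - [0,0,0,0,0]
    - [0,0,0,0,0]
    - [0,0,0,0,0]

```text
clock: 6.85
position: [0.5282, -0.1501, 0.1767]
ee_rot: [3.141, -0.001, 0.002]
force: [0.3, -1.1, 6.9]
width: 0.335
gripper_force: 40.0
```

```bash
python3 - <<'E'
from h import *
print(readout.observe()['position'],readout.observe()['width'])
t=snap('top');s=snap('scene')
a=ray(t,(305+238/5,150+146/5),.123);b=ray(s,(320+662/4,180+148/4),.118)
print(a,b, ray(t,(305+235/5,150+145/5),.1))
E
```

```text
[ 0.52815586 -0.15014009  0.1767386 ] 0.33482964064198506
[ 0.53826324 -0.39390981  0.123     ] [ 0.66158497 -0.58620715  0.118     ] [ 0.5419428  -0.39651958  0.1       ]
```

Call:
advance:
  offsets:
    - [0,0,-0.025,0,0]
    - [0,0,-0.025,0,0]
    - [-0.029,-0.0198,0,0,0]
    - [-0.029,-0.0198,0,0,0]
    - [-0.029,-0.0198,0,0,0]
    - [0,0,0.045,0,0]
    - [0,0,0.045,0,0]
    - [0,0,0,0,0]
    - [0,0,0.011,0,0]
    - [0,0,0,0,0]

```text
clock: 7.95
position: [0.4413, -0.0905, 0.1254]
ee_rot: [3.142, -0.001, 0.001]
force: [-0.2, 0.6, -0.9]
width: 0.332
gripper_force: 40.0
```

```bash
python3 - <<'E'
from h import *
t=snap('top');print(readout.observe()['position'])
s=snap('scene')
print(ray(s,(320+262/4,180+148/4),.12))
E
```

```text
[ 0.44151636 -0.09056616  0.12589724]
[ 0.53452723 -0.39666463  0.12      ]
```

Call:
advance:
  offsets:
    - [0,0,0.001,0,0.5]
    - [0,0,0,0,0.5]
    - [0,0,0,0,0.5]
    - [0,0,-0.03,0,0.5]
    - [0,0,-0.045,0,0.6]
    - [0,-0.03,-0.035,0,0.6]
    - [0,-0.05,0,0,0.6]
    - [0,-0.04,0,0,0.6]

```text
clock: 8.85
position: [0.4414, 0.0315, 0.2358]
ee_rot: [-3.141, 0.002, -0.006]
force: [0.9, 1.1, -0.1]
width: 0.598
gripper_force: 0.0
```

```bash
python3 - <<'E'
from h import *
t=snap('top','c_t.png');s=snap('scene','c_s.png')
x=blob(t,(10,90,70),(30,255,255),(225,150,310,235),20); print(x,[ray(t,c,.083) for c,_ in x])
def r(i,x0,y0,n=50): return cv2.resize(i['image'][y0:y0+n,x0:x0+n],(400,300) if 0 else (390,290),interpolation=cv2.INTER_CUBIC)
im=np.vstack([np.hstack([r(t,250,160),r(t,327,155)]),np.hstack([r(s,262,170),r(s,360,200)])]);cv2.imwrite('pics/c1.png',im)
E
```

```text
[([253.0, 210.2], [248, 205, 11, 11, 94])] [array([ 0.43987739, -0.09169367,  0.083     ])]
```

View pics/c1.png

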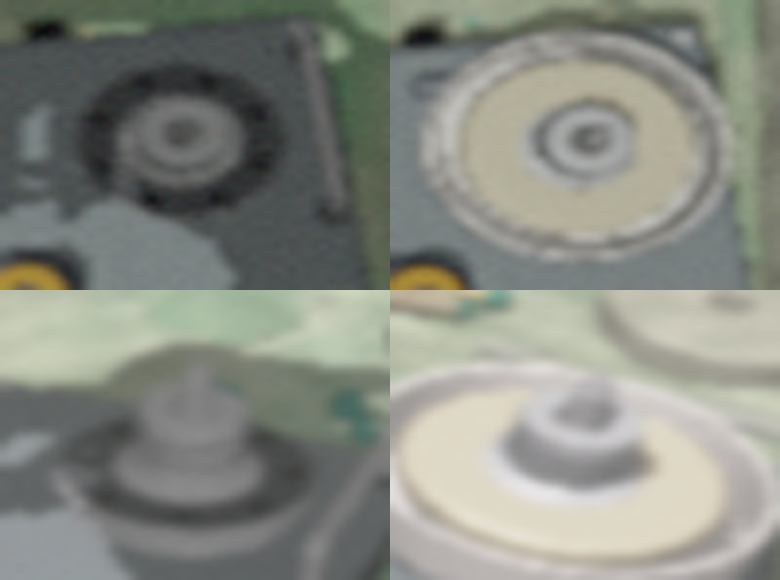

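```bash
python3 - <<'E'
from h import *
t=snap('top');s=snap('scene')
for n,p,uv,z in(('dry hub',t,(273.2,182.9),.1),('dry disc',t,(273.5,184.1),.066),('dry tip',s,(287.6,182.9),.121),
 ('wet hub',t,(352.2,178.8),.1),('wet felt',t,(351.9,180.5),.074),('bowl',t,(351,180),.075),('wet tip',s,(387.2,215.5),.121),('wet felt s',s,(381.9,231.2),.074)):
    print(n,ray(p,uv,z).round(4))
E
```

```text
dry hub [ 0.5249 -0.1528  0.1   ]
dry disc [ 0.5252 -0.1547  0.066 ]
dry tip [ 0.5276 -0.152   0.121 ]
wet hub [ 0.5426 -0.3971  0.1   ]
wet felt [ 0.5407 -0.4012  0.074 ]
bowl [ 0.5421 -0.3982  0.075 ]
wet tip [ 0.5404 -0.3985  0.121 ]
wet felt s [ 0.5387 -0.3977  0.074 ]
```

Call:
advance:
  offsets:
    - [0.017,0.0367,0,0,0.6]
    - [0.017,0.0367,0,0,0.6]
    - [0.017,0.0367,0,0,0.6]
    - [0.017,0.0367,0,0,0.6]
    - [0.017,0.0367,0,0,0.6]
    - [0,0,0.03,0,0.6]
    - [0,0,0.03,0,0.6]
    - [0,0,0.02,0,0.6]
    - [0,0,0,0,0.6]
    - [0,0,0,0,0.6]

```text
clock: 10.05
position: [0.5253, -0.1552, 0.1542]
ee_rot: [3.141, -0.003, -0.001]
force: [-0.3, 0.4, 0.8]
width: 0.598
gripper_force: 0.0
```

Call:
advance:
  offsets:
    - [0,0,0.007,0,0.6]
    - [0,0,0,0,0.4]
    - [0,0,0,0,0]
    - [0,0,0,0,0]
    - [0,0,0,0,0]
    - [0,0,0,0,0]
  grip_n: 50

```text
clock: 10.65
position: [0.526, -0.1537, 0.1475]
ee_rot: [-3.142, 0.0, -0.001]
force: [-0.9, 2.3, 5.7]
width: 0.38
gripper_force: 50.0
```

Call:
advance:
  offsets:
    - [0,0,-0.02,0,0]
    - [0,0,-0.03,0,0]
    - [0,0,-0.035,0,0]
    - [-0.01,-0.045,0,0,0]
    - [-0.01,-0.045,0,0,0]

```text
clock: 11.15
position: [0.5059, -0.0643, 0.2327]
ee_rot: [3.141, -0.006, 0.003]
force: [1.4, 1.7, -4.0]
width: 0.388
gripper_force: 50.0
```

```bash
python3 - <<'E'
from h import *
t=snap('top');s=snap('scene','d_s.png');print(readout.observe()['position'],readout.observe()['width'])
def minrect(p,box,lo):
    h=cv2.cvtColor(p['image'],cv2.COLOR_BGR2HSV);m=cv2.inRange(h,np.array((0,0,lo)),np.array((180,45,255)));k=np.zeros_like(m);x0,y0,x1,y1=box;k[y0:y1,x0:x1]=m[y0:y1,x0:x1]
    c=max(cv2.findContours(k,0,2)[0],key=cv2.contourArea);return c
for lo in(120,150,185,200):
    c=minrect(t,(115,180,185,250),lo); (u,v),sz,a=cv2.minAreaRect(c); print(lo,(u,v),sz,a,ray(t,(u,v),.028).round(4),ray(t,(u,v),.003).round(4))
b=[spotter.boxes_of(s,n)[:1] for n in('diamond_lap',)]
print(b and [w(s,x[0]['centre']) for x in b if x])
cv2.imwrite('pics/d1.png',np.hstack([cv2.resize(t['image'][175:255,110:190],(400,400),interpolation=2),cv2.resize(s['image'][100:260,180:340],(400,400),interpolation=2)]))
E
```

```text
[ 0.50431403 -0.05722986  0.23185083] 0.38725346556163087
120 (149.5, 214.5) (69.0, 69.0) 90.0 [0.4223 0.245  0.028 ] [0.4236 0.2509 0.003 ]
150 (149.5, 207.5) (55.0, 69.0) 90.0 [0.4451 0.246  0.028 ] [0.4467 0.2519 0.003 ]
185 (151.2115478515625, 214.55770874023438) (32.555274963378906, 35.889251708984375) 78.69007110595703 [0.4223 0.2394 0.028 ] [0.4235 0.2452 0.003 ]
200 (157.20001220703125, 203.1000213623047) (29.96331024169922, 14.310833930969238) 26.56505012512207 [0.46   0.2215 0.028 ] [0.4618 0.227  0.003 ]
[array([ 0.48982624, -0.0615958 ,  0.15251833])]
```

View pics/d1.png

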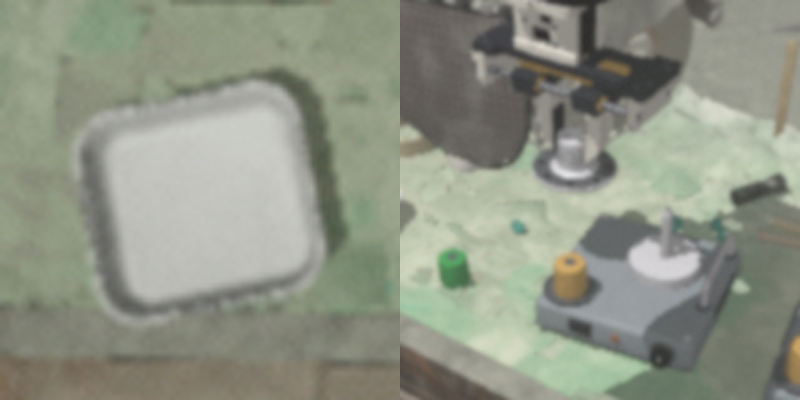

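Call:
advance:
  offsets:
    - [-0.045,0,0,0,0]
    - [-0.04,-0.02,0,0,0]
    - [0,-0.048,0,0,0]
    - [0,-0.048,0,0,0]
    - [0,-0.048,0,0,0]
    - [0,-0.048,0,0,0]
    - [0,-0.048,0,0,0]
    - [0,-0.046,0,0,0]
    - [0,0,0,0,0]
    - [0,0,0,0,0]

```text
clock: 12.3
position: [0.421, 0.2423, 0.2313]
ee_rot: [3.141, 0.002, -0.001]
force: [-0.2, -0.8, -3.4]
width: 0.387
gripper_force: 50.0
```

```bash
python3 - <<'E'
from h import *
t=snap('top','e_t.png');s=snap('scene','e_s.png');print(readout.observe()['position'],readout.observe()['width'])
cv2.imwrite('pics/e1.png',np.hstack([cv2.resize(t['image'][160:210,250:300],(400,400),interpolation=2),cv2.resize(s['image'][165:215,265:315],(400,400),interpolation=2)]))
E
```

```text
[0.42122533 0.24029808 0.23140582] 0.38713717241415485
```

View pics/e1.png

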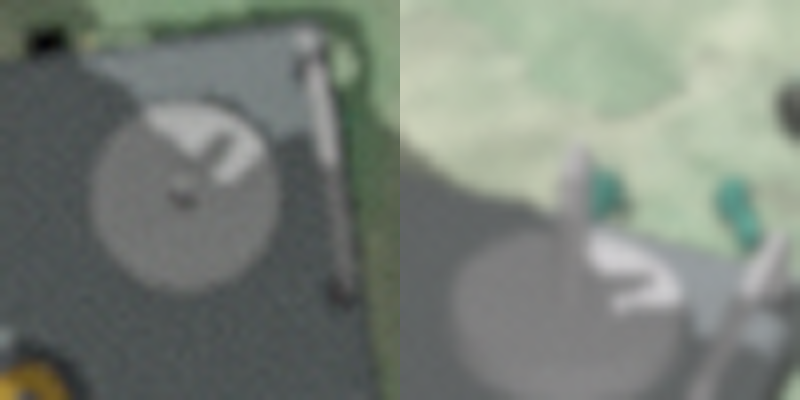

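```bash
python3 - <<'E'
from h import *
t=snap('top');s=snap('scene')
print(ray(t,(273.0,184.6),.06),ray(s,(287.1,182.9),.122))
print(proj(s,[[.527,-.152,.122],[.527,-.152,.1],[.525,-.154,.122]]), proj(t,[[.527,-.152,.06]]))
E
```

```text
[ 0.5243266  -0.15325323  0.06      ] [ 0.52566464 -0.15155689  0.122     ]
[[287.51438351 182.69798014]
 [286.9967574  189.75859077]
 [287.82883151 183.34264259]] [[272.62111984 183.75919571]]
```

Call:
advance:
  offsets:
    - [-0.002,-0.003,0.045,0,0]
    - [0,0,0.045,0,0]
    - [0,0,0.03,0,0]
    - [0,0,0.01,0,0]
    - [0,0,0,0,0]
    - [0,0,0,0,0]

```text
clock: 13.1
position: [0.4197, 0.2452, 0.1032]
ee_rot: [-3.141, 0.002, -0.002]
force: [1.3, -0.1, -2.7]
width: 0.385
gripper_force: 50.0
```

Call:
advance:
  offsets:
    - [0,0,0.006,0,0]
    - [0,0,0.005,0,0]
    - [0,0,0.001,0,0]
    - [0,0,0,0,0]

```text
clock: 13.5
position: [0.42, 0.2457, 0.0924]
ee_rot: [-3.14, 0.001, -0.005]
force: [-4.8, -3.7, 27.5]
width: 0.385
gripper_force: 50.0
```

Call:
advance:
  offsets:
    - [0,0,-0.001,0,0.6]
    - [0,0,0,0,0.6]
    - [0,0,0,0,0.6]
    - [0,0,-0.03,0,0.6]
    - [0,0,-0.05,0,0.6]
    - [-0.02,0.045,-0.03,0,0.6]
    - [0,0.05,-0.03,0,0.6]
    - [0,0.045,0,0,0.6]

```text
clock: 14.3
position: [0.4025, 0.1181, 0.2256]
ee_rot: [-3.14, -0.003, -0.009]
force: [1.1, -0.5, -0.7]
width: 0.602
gripper_force: 0.0
```

```bash
python3 - <<'E'
from h import *
t=snap('top');s=snap('scene');print(readout.observe()['position'])
cv2.imwrite('pics/f1.png',np.hstack([cv2.resize(t['image'][175:255,110:190],(400,400),interpolation=2),cv2.resize(s['image'][140:220,105:185],(400,400),interpolation=2)]))
E
```

```text
[0.40136978 0.11260415 0.22313618]
```

View pics/f1.png

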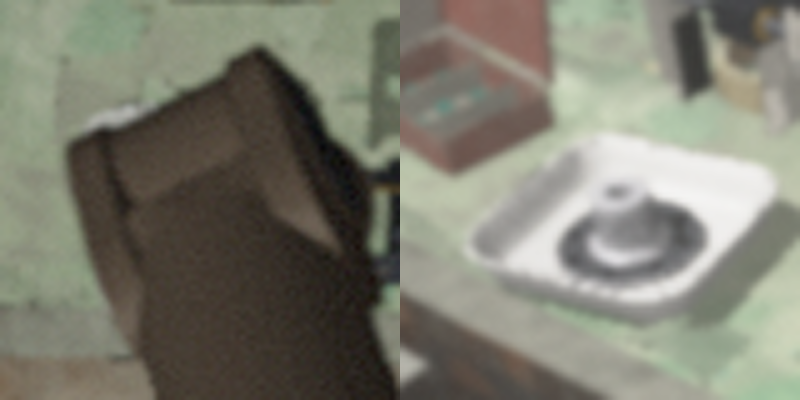

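The top view is blocked by the arm. The scene view shows the diamond lap lying flat inside the tray at (632,240), hub upright.

```bash
python3 - <<'E'
from h import *
s=snap('scene');print(ray(s,(151.4,188.6),.007))
E
```

```text
[0.4214937 0.2457293 0.007    ]
```

Call:
advance:
  offsets:
    - [0,0.048,-0.01,0,0.6]
    - [0,0.048,0,0,0.6]
    - [0.01,0.048,0,0,0.6]
    - [0.018,0.046,0,0,0.6]
    - [0.018,0.046,0,0,0.6]
    - [0.018,0.046,0,0,0.6]
    - [0.018,0.046,0,0,0.6]
    - [0.018,0.046,0,0,0.6]
    - [0.018,0.046,0,0,0.6]
    - [0.018,0.046,0,0,0.6]

```text
clock: 15.45
position: [0.5389, -0.3484, 0.2319]
ee_rot: [-3.141, -0.002, 0.0]
force: [1.2, 0.1, 0.1]
width: 0.602
gripper_force: 0.0
```

Call:
advance:
  offsets:
    - [0.003,0.042,0,0,0.6]
    - [0,0,0.03,0,0.6]
    - [0,0,0.03,0,0.6]
    - [0,0,0,0,0.6]
    - [0,0,0,0,0.6]

```text
clock: 15.95
position: [0.541, -0.3887, 0.1723]
ee_rot: [-3.14, -0.002, 0.002]
force: [0.4, 0.3, 1.1]
width: 0.601
gripper_force: 0.0
```

Call:
advance:
  offsets:
    - [0.0005,0.0095,0,0,0.6]
    - [0,0,0.02,0,0.6]
    - [0,0,0.005,0,0.6]
    - [0,0,0,0,0.4]
    - [0,0,0,0,0]
    - [0,0,0,0,0]
    - [0,0,0,0,0]
    - [0,0,0,0,0]
  grip_n: 50

```text
clock: 16.75
position: [0.5414, -0.3991, 0.1488]
ee_rot: [3.141, 0.0, 0.002]
force: [0.2, 2.1, 6.6]
width: 0.37
gripper_force: 50.2
```

Call:
advance:
  offsets:
    - [0,0,-0.02,0,0]
    - [0,0,-0.03,0,0]
    - [0,0,-0.035,0,0]
    - [-0.003,-0.049,0,0,0]
    - [-0.003,-0.049,0,0,0]
    - [-0.003,-0.049,0,0,0]
    - [-0.003,-0.049,0,0,0]
    - [-0.003,-0.049,0,0,0]
    - [0,0,0,0,0]
    - [0,0,0,0,0]

```text
clock: 17.75
position: [0.5259, -0.1531, 0.2329]
ee_rot: [3.141, 0.004, 0.0]
force: [0.6, -1.1, -2.9]
width: 0.372
gripper_force: 50.2
```

```bash
python3 - <<'E'
from h import *
q=[]
for i in range(4): s=snap('scene'); q.append(readout.observe()['position'])
print(np.round(q,4),readout.observe()['force'],readout.observe()['width'])
t=snap('top')
cv2.imwrite('pics/g1.png',np.hstack([cv2.resize(t['image'][140:220,310:390],(400,400),interpolation=2),cv2.resize(s['image'][120:220,245:345],(400,400),interpolation=2)]))
E
```

```text
[[ 0.5258 -0.1548  0.2328]
 [ 0.5258 -0.1557  0.2327]
 [ 0.5257 -0.1561  0.2327]
 [ 0.5257 -0.1561  0.2326]] [-0.11055986  0.28310168 -2.51402333] 0.3709076420615545
```

View pics/g1.png

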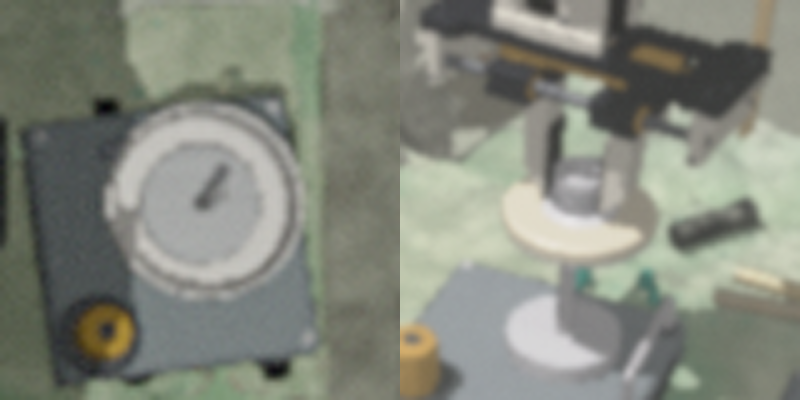

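```bash
python3 - <<'E'
from h import *
t=snap('top');s=snap('scene')
print('wet platen',ray(t,(350.6,180.6),.06))
h=cv2.cvtColor(s['image'],cv2.COLOR_BGR2HSV)
m=cv2.inRange(h,np.array((8,28,140)),np.array((30,90,255))); k=np.zeros_like(m); k[158:190,262:315]=m[158:190,262:315]
c=max(cv2.findContours(k,0,2)[0],key=cv2.contourArea); print(cv2.boundingRect(c))
for z0 in(.144,.146):
    P=proj(s,cyl(.5257,-.1561,z0,z0+.014,.048)); print(P.min(0),P.max(0))
E
```

```text
wet platen [ 0.54211276 -0.39978494  0.06      ]
(270, 165, 39, 20)
[269.71159565 160.9661132 ] [309.47469056 187.75433914]
[269.73514388 160.29412113] [309.55547154 187.06629139]
```

Call:
advance:
  offsets:
    - [0,-0.0036,0.01,0,0]
    - [0,0,0.01,0,0]
    - [0,0,0.01,0,0]
    - [0,0,0.01,0,0]
    - [0,0,0.01,0,0]
    - [0,0,0,0,0]

```text
clock: 18.7
position: [0.525, -0.1505, 0.1809]
ee_rot: [-3.141, 0.0, 0.004]
force: [-0.3, -0.2, -3.1]
width: 0.371
gripper_force: 50.2
```

Call:
advance:
  offsets:
    - [0,0,0.012,0,0]
    - [0,0,0.012,0,0]
    - [0,0,0.006,0,0]
    - [0,0,0,0,0]

```text
clock: 19.1
position: [0.5252, -0.1506, 0.1515]
ee_rot: [-3.141, 0.0, 0.003]
force: [-0.6, -0.2, -2.1]
width: 0.37
gripper_force: 50.2
```

Call:
advance:
  offsets:
    - [0,0,0.002,0,0]
    - [0,0,0,0,0.55]
    - [0,0,0,0,0.55]
    - [0,0,0,0,0.55]
    - [0,0,-0.04,0,0.6]
    - [0,0,-0.04,0,0.6]
    - [-0.045,-0.01,0,0,0.6]
    - [-0.045,-0.02,0,0,0.6]

```text
clock: 19.9
position: [0.4364, -0.1216, 0.2322]
ee_rot: [3.14, -0.003, 0.007]
force: [0.3, 1.2, -1.4]
width: 0.599
gripper_force: 0.0
```

```bash
python3 - <<'E'
from h import *
print(readout.observe()['position'])
E
```

```text
[ 0.43640713 -0.12156838  0.23215898]
```

Call:
advance:
  offsets:
    - [-0.002,-0.0459,0,0,0.6]
    - [-0.002,-0.0459,0,0,0.6]
    - [-0.002,-0.0459,0,0,0.6]
    - [-0.002,-0.0459,0,0,0.6]
    - [-0.002,-0.0459,0,0,0.6]
    - [-0.002,-0.0459,0,0,0.6]
    - [-0.002,-0.0459,0,0,0.6]
    - [-0.002,-0.0459,0,0,0.6]
    - [0,0,0,0,0.6]
    - [0,0,0,0,0.6]

```text
clock: 20.9
position: [0.4197, 0.2475, 0.2308]
ee_rot: [-3.141, -0.004, -0.0]
force: [-0.2, -0.9, -0.7]
width: 0.599
gripper_force: 0.0
```

```bash
python3 - <<'E'
from h import *
for i in range(3): s=snap('scene')
print(readout.observe()['position'])
t=snap('top')
cv2.imwrite('pics/i1.png',np.hstack([cv2.resize(t['image'][155:235,225:305],(400,400),interpolation=2),cv2.resize(s['image'][150:250,240:340],(400,400),interpolation=2)]))
E
```

```text
[0.42030053 0.24503176 0.23070218]
```

View pics/i1.png

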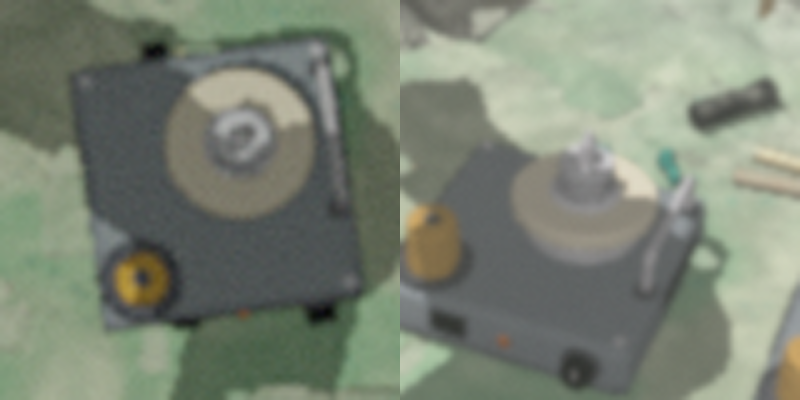

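The felt lap lies flat on the dry head, top view (240,142) and scene (588,200), with the pin through its hub and the felt clear of the bar. Next is the diamond lap in the tray.

Call:
advance:
  offsets:
    - [0,-0.0007,0.045,0,0.6]
    - [0,0,0.045,0,0.6]
    - [0,0,0.035,0,0.6]
    - [0,0,0.013,0,0.6]
    - [0,0,0,0,0.3]
    - [0,0,0,0,0]
    - [0,0,0,0,0]
    - [0,0,0,0,0]
    - [0,0,0,0,0]
  grip_n: 50

```text
clock: 22.0
position: [0.4207, 0.2472, 0.0937]
ee_rot: [-3.141, 0.001, -0.003]
force: [-0.1, -2.5, 7.5]
width: 0.381
gripper_force: 50.0
```

Call:
advance:
  offsets:
    - [0,0,-0.04,0,0]
    - [0,0,-0.05,0,0]
    - [0,0,-0.05,0,0]
    - [0,0.048,0,0,0]
    - [0,0.048,0,0,0]
    - [0,0.048,0,0,0]
    - [0,0.048,0,0,0]
    - [0,0.048,0,0,0]
    - [0,0.048,0,0,0]
    - [0,0,0,0,0]

```text
clock: 23.0
position: [0.4189, -0.0471, 0.2328]
ee_rot: [3.139, -0.015, -0.001]
force: [0.6, 1.1, -2.5]
width: 0.38
gripper_force: 50.0
```

Call:
advance:
  offsets:
    - [0.0151,0.0445,0,0,0]
    - [0.0151,0.0445,0,0,0]
    - [0.0151,0.0445,0,0,0]
    - [0.0151,0.0445,0,0,0]
    - [0.0151,0.0445,0,0,0]
    - [0.0151,0.0445,0,0,0]
    - [0.0151,0.0445,0,0,0]
    - [0.0151,0.0445,0,0,0]
    - [0,0,0,0,0]
    - [0,0,0,0,0]

```text
clock: 24.0
position: [0.5402, -0.3975, 0.2317]
ee_rot: [-3.141, 0.003, 0.002]
force: [-0.8, 0.4, -3.2]
width: 0.385
gripper_force: 50.0
```

```bash
python3 - <<'E'
from h import *
for i in range(4): s=snap('scene')
print(readout.observe()['position'],readout.observe()['width'])
t=snap('top')
P=proj(s,cyl(*readout.observe()['position'][:2],.143,.149,.044)); print(P.min(0),P.max(0))
g=cv2.cvtColor(s['image'],cv2.COLOR_BGR2GRAY)
cv2.imwrite('pics/j1.png',np.hstack([cv2.resize(s['image'][160:260,335:435],(400,400),interpolation=2)]))
E
```

```text
[ 0.54086423 -0.39511261  0.23283249] 0.38464113133017114
[367.58969092 193.03389505] [409.87557328 220.59992092]
```

View pics/j1.png

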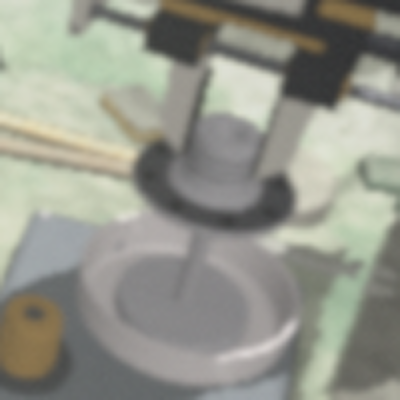

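The crop shows the diamond lap level in the hand, disc centred near (216,185). The pin is right below at (195,240), and the bowl is empty.

Call:
advance:
  offsets:
    - [0.001,0.0033,0.01,0,0]
    - [0,0,0.01,0,0]
    - [0,0,0.01,0,0]
    - [0,0,0.01,0,0]
    - [0,0,0.01,0,0]
    - [0,0,0,0,0]

```text
clock: 24.85
position: [0.5417, -0.399, 0.1806]
ee_rot: [-3.14, -0.001, 0.002]
force: [3.0, 3.0, -5.8]
width: 0.384
gripper_force: 50.0
```

Call:
advance:
  offsets:
    - [0,0,0.01,0,0]
    - [0,0,0.01,0,0]
    - [0,0,0.005,0,0]
    - [0,0,0,0,0]

```text
clock: 25.25
position: [0.542, -0.3992, 0.1568]
ee_rot: [-3.14, -0.001, 0.0]
force: [3.7, 3.2, -6.5]
width: 0.388
gripper_force: 50.0
```

Call:
advance:
  offsets:
    - [0.001,-0.001,0.003,0,0]
    - [0,0,0.002,0,0]
    - [0,0,0,0,0]

```text
clock: 25.55
position: [0.5425, -0.3992, 0.1523]
ee_rot: [-3.142, 0.001, 0.001]
force: [1.5, 1.7, -4.4]
width: 0.383
gripper_force: 50.0
```

Call:
advance:
  offsets:
    - [0,0,0.001,0,0]
    - [0,0,0,0,0.55]
    - [0,0,0,0,0.55]
    - [0,0,0,0,0.55]
    - [0,0,-0.03,0,0.55]
    - [0,0,-0.04,0,0.6]
    - [-0.03,-0.02,-0.01,0,0.6]
    - [-0.03,-0.04,0,0,0.6]
    - [0,-0.045,0,0,0.6]
    - [0,-0.045,0,0,0.6]

```text
clock: 26.55
position: [0.4815, -0.2488, 0.2325]
ee_rot: [3.14, -0.005, 0.002]
force: [1.1, 0.6, 0.5]
width: 0.6
gripper_force: 0.0
```

```bash
python3 - <<'E'
from h import *
for i in range(3): s=snap('scene')
print(readout.observe()['position'])
t=snap('top')
cv2.imwrite('pics/k1.png',np.hstack([cv2.resize(t['image'][150:230,305:385],(400,400),interpolation=2),cv2.resize(s['image'][180:280,325:425],(400,400),interpolation=2)]))
for b in((300,150,380,235),(225,170,305,235)):
    for c,_ in blob(t,(10,90,70),(30,255,255),b,40): print(ray(t,c,.083))
E
```

```text
[ 0.48322888 -0.24622583  0.23242152]
[ 0.43956498 -0.0917005   0.083     ]
```

View pics/k1.png

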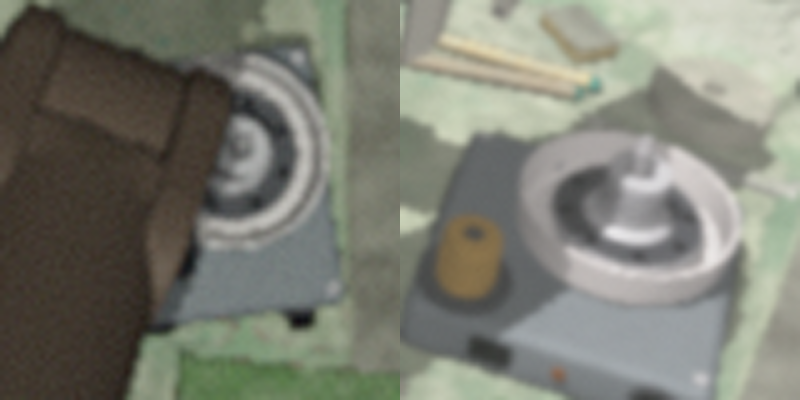

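Call:
advance:
  offsets:
    - [-0.0125,0.044,0,0,0.6]
    - [-0.0125,0.044,0,0,0.6]
    - [0,0,0.04,0,0.6]
    - [0,0,0.04,0,0.6]
    - [0,0,0,0,0.6]
    - [0,0,0,0,0.6]
    - [0,0,0,0,0.6]

```text
clock: 27.45
position: [0.4586, -0.3382, 0.1537]
ee_rot: [3.14, -0.001, 0.004]
force: [1.5, 0.1, 0.8]
width: 0.601
gripper_force: 0.0
```

Call:
advance:
  offsets:
    - [0,-0.004,0.02,0,0.6]
    - [0,0,0.0075,0,0.6]
    - [0,0,0,0,0.3]
    - [0,0,0,0,0]
    - [0,0,0,0,0]
    - [0,0,0,0,0]
    - [0,0,0,0,0]
    - [0,0,0,0,0]
  grip_n: 40

```text
clock: 28.25
position: [0.4581, -0.3335, 0.1251]
ee_rot: [3.141, -0.001, 0.002]
force: [-1.1, -0.3, 6.4]
width: 0.339
gripper_force: 40.0
```

Call:
advance:
  offsets:
    - [0,0,-0.03,0,0]
    - [0,0,-0.04,0,0]
    - [0,0,-0.035,0,0]
    - [0.0283,0.0212,0,0,0]
    - [0.0283,0.0212,0,0,0]
    - [0.0283,0.0212,0,0,0]
    - [0,0,0,0,0]
    - [0,0,0,0,0]
    - [0,0,0,0,0]
    - [0,0,0,0,0]

```text
clock: 29.25
position: [0.5418, -0.3962, 0.2293]
ee_rot: [-3.141, 0.0, 0.001]
force: [-0.2, -0.5, -1.0]
width: 0.335
gripper_force: 40.0
```

Call:
advance:
  offsets:
    - [0.001,0.0005,0.015,0,0]
    - [0,0,0.012,0,0]
    - [0,0,0.008,0,0]
    - [0,0,0.006,0,0]
    - [0,0,0,0,0]

```text
clock: 29.75
position: [0.543, -0.3969, 0.1868]
ee_rot: [-3.14, 0.0, 0.003]
force: [-0.7, -0.7, -0.9]
width: 0.336
gripper_force: 40.0
```

Call:
advance:
  offsets:
    - [0,0,0.005,0,0]
    - [0,0,0.003,0,0]
    - [0,0,0,0,0]

```text
clock: 30.05
position: [0.5434, -0.3971, 0.1799]
ee_rot: [-3.141, 0.0, 0.001]
force: [-1.2, -0.6, -1.2]
width: 0.336
gripper_force: 40.0
```

Call:
advance:
  offsets:
    - [0,0,0.0015,0,0]
    - [0,0,0,0,0.55]
    - [0,0,0,0,0.55]
    - [0,0,0,0,0.55]
    - [0,0,-0.03,0,0.6]
    - [0,0,-0.03,0,0.6]

```text
clock: 30.65
position: [0.5431, -0.3969, 0.2387]
ee_rot: [-3.141, 0.0, 0.003]
force: [0.6, -0.1, 0.9]
width: 0.596
gripper_force: 0.0
```

Call:
advance:
  offsets:
    - [-0.0146,-0.0437,0,0,0.6]
    - [-0.0146,-0.0437,0,0,0.6]
    - [-0.0146,-0.0437,0,0,0.6]
    - [-0.0146,-0.0437,0,0,0.6]
    - [-0.0146,-0.0437,0,0,0.6]
    - [-0.0146,-0.0437,0,0,0.6]
    - [-0.0146,-0.0437,0,0,0.6]
    - [0,0,0,0,0.6]
    - [0,0,0,0,0.6]
    - [0,0,0.04,0,0.6]

```text
clock: 31.65
position: [0.4452, -0.0926, 0.2021]
ee_rot: [3.14, -0.002, 0.016]
force: [1.6, 0.2, -1.2]
width: 0.601
gripper_force: 0.0
```

Call:
advance:
  offsets:
    - [0,0,0,0,0.6]
    - [0,0,0,0,0.6]
    - [0,0,0,0,0.6]

```text
clock: 31.95
position: [0.4421, -0.092, 0.1997]
ee_rot: [3.141, -0.002, 0.002]
force: [0.4, 0.4, -0.0]
width: 0.598
gripper_force: 0.0
```

Call:
advance:
  offsets:
    - [-0.001,-0.001,0.04,0,0.6]
    - [0,0,0.027,0,0.6]
    - [0,0,0.008,0,0.6]
    - [0,0,0,0,0.3]
    - [0,0,0,0,0]
    - [0,0,0,0,0]
    - [0,0,0,0,0]
    - [0,0,0,0,0]
  grip_n: 40

```text
clock: 32.75
position: [0.4413, -0.0905, 0.1249]
ee_rot: [3.141, -0.001, 0.004]
force: [-1.4, -0.3, 8.4]
width: 0.335
gripper_force: 40.0
```

Call:
advance:
  offsets:
    - [0,0,-0.03,0,0]
    - [0,0,-0.04,0,0]
    - [0,0,-0.035,0,0]
    - [0.0283,0.0204,0,0,0]
    - [0.0283,0.0204,0,0,0]
    - [0.0283,0.0204,0,0,0]
    - [0,0,0,0,0]
    - [0,0,0,0,0]
    - [0,0,0,0,0]
    - [0,0,0,0,0]

```text
clock: 33.75
position: [0.5246, -0.1508, 0.2288]
ee_rot: [-3.141, -0.001, 0.001]
force: [-0.1, -0.2, -1.1]
width: 0.336
gripper_force: 40.0
```

Call:
advance:
  offsets:
    - [0.001,0.001,0.015,0,0]
    - [0,0,0.012,0,0]
    - [0,0,0.008,0,0]
    - [0,0,0.006,0,0]
    - [0,0,0,0,0]

```text
clock: 34.25
position: [0.5257, -0.1523, 0.1868]
ee_rot: [-3.141, 0.0, 0.003]
force: [-0.7, -0.3, -2.1]
width: 0.336
gripper_force: 40.0
```

Call:
advance:
  offsets:
    - [0,0,0.005,0,0]
    - [0,0,0.003,0,0]
    - [0,0,0,0,0]

```text
clock: 34.55
position: [0.5262, -0.1525, 0.1794]
ee_rot: [-3.142, 0.0, 0.001]
force: [0.3, -0.5, -1.4]
width: 0.336
gripper_force: 40.0
```

Release, back off towards the tray side and check everything.

Call:
advance:
  offsets:
    - [0,0,0.001,0,0]
    - [0,0,0,0,0.55]
    - [0,0,0,0,0.55]
    - [0,0,0,0,0.55]
    - [0,0,-0.03,0,0.6]
    - [0,0,-0.04,0,0.6]
    - [-0.045,0,0,0,0.6]
    - [-0.045,-0.02,0,0,0.6]
    - [0,-0.048,0,0,0.6]
    - [0,-0.048,0,0,0.6]

```text
clock: 35.55
position: [0.4352, -0.0364, 0.2493]
ee_rot: [3.141, -0.007, 0.002]
force: [1.2, 0.3, -0.0]
width: 0.597
gripper_force: 0.0
```

Call:
advance:
  offsets:
    - [0,-0.048,0,0,0.6]
    - [0,-0.048,0,0,0.6]
    - [0,0,0,0,0.6]
    - [0,0,0,0,0.6]

```text
clock: 35.95
position: [0.4363, 0.0605, 0.2489]
ee_rot: [-3.142, -0.004, -0.001]
force: [0.0, -0.4, 0.6]
width: 0.599
gripper_force: 0.0
```

```bash
python3 - <<'E'
from h import *
s=snap('scene');t=snap('top')
cv2.imwrite('pics/z1.png',np.hstack([cv2.resize(t['image'][140:240,225:395],(400,235*1),interpolation=2),cv2.resize(s['image'][150:262,235:425],(400,235),interpolation=2)]).repeat(1,0))
B=lambda p,b:blob(p,(10,90,70),(30,255,255),b,50)
for nm,g,bt,bs in(('dry',(.52,-.157),(255,165,290,200),(275,165,300,205)),('wet',(.53,-.393),(340,160,370,195),(372,195,400,240))):
    x=B(t,bt),B(s,bs); print(nm,x)
    if all(x): print(locate([(t,x[0][0][0]),(s,x[1][0][0])],.1,.136,.0165,g))
E
```

```text
dry ([([273.4, 182.3], [269, 177, 10, 11, 83])], [([286.9, 185.1], [282, 178, 11, 15, 143])])
(array([ 0.52340811, -0.15281317]), array([-0.00831507,  0.27235109,  0.12367061, -0.32923738]))
wet ([([354.0, 176.5], [348, 171, 13, 12, 107])], [([386.6, 214.8], [380, 206, 16, 19, 211])])
(array([ 0.54647291, -0.39695384]), array([-0.634079  ,  0.218753  ,  0.47859381, -0.03402749]))
```

View pics/z1.png

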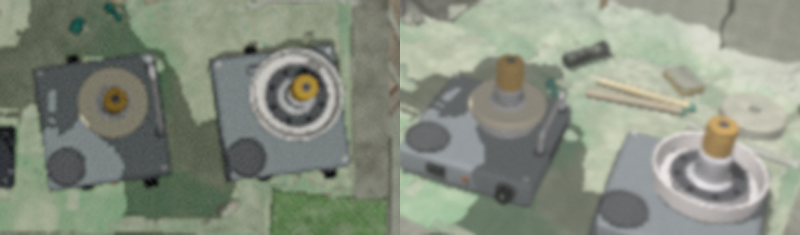

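Final picture: the felt lap on the dry head with a cap at top view (115,98) and the diamond lap in the bowl of the wet head with a cap at (305,87). Both dishes are empty and the arm is clear.

```bash
python3 -c "
from h import *
print(workorder.sign_off())"
```

```text
the job is handed in; nothing more can be done
None
```

The job is handed in: the felt lap is on the dry head and the diamond lap on the wet head, each with a brass cap pushed on, as the final pictures show, after about 36 s of the 128 s allowed.

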